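# Retighten the three clamping levers of a filter holder

## Task

The steel filter holder has come out of the autoclave with its three black clamping levers backed off, each by a different amount. Start with the lever next to the red dot and go round the rim clockwise as seen from above: turn each lever clockwise until you feel it come up snug, then give it one more quarter turn and no more, and finish it before you go to the next. Work the plastic levers gently, do not lean on the holder, and leave everything else on the bench alone.

Things in the scene. Friction and masses are not known exactly. Their poses are not given: they have to be found in the camera images.
- holder: Round steel filter holder, 170 mm across, cover top 92 mm above the bench; it does not move. Origin: on the bench under its centre; z up; x points to lever_a's axis. Lever axes on a circle of 72 mm radius, at 0 (lever_a), -120 (lever_b) and +120 degrees (lever_c). Inlet ferrule in the middle, 33 mm wide, up to 112 mm. Red dot, 14 mm wide, on the cover 28 mm from lever_a's axis.
- lever_a: Black clamping-lever nut next to the red dot, first in the order. Origin: on its vertical axis at its underside, 96 mm above the bench; z up; x along its arm. Hub 25 mm wide, 43 mm high. The arm sticks out to one side, ending 52 mm from the axis in a 13 mm knob; it is 9 mm thick (y) and at 40 mm from the axis reaches from 33 to 45 mm above the origin. Clockwise from above tightens.
- lever_b: The same, second in the order: a third of the way round the rim from lever_a, clockwise from above. All three: backed off by an unknown 0.2 to 2 rad, the lever swings nearly free (0.05 N m, about 1 N at 40 mm from its axis); then it comes up snug, and from there turns only against 0.4 to 0.5 N m (10 to 13 N at 40 mm). It stays where it is left; its height does not change.
- lever_c: The same, third and last in the order: a third of the way round the rim from lever_b, clockwise from above. Where an arm points when its nut comes up snug differs from lever to lever and is not known beforehand. Fingers may push the arm or grip it lightly: more than 60 N of finger force on a lever, both pads added, is too much.
- washer_a_top (a point): Middle of the top face of the brass washer (29 mm across, 3 mm thick) under lever_a. It stays put while the lever swings free; past snug the nut presses it down against the gasket by 1.5 mm a turn, 0.375 mm in a quarter turn: too little to be seen or measured here.
- washer_b_top (a point): The same under lever_b.
- washer_c_top (a point): The same under lever_c.
- petri_dish: Glass dish with lid, 64 mm across, 16 mm high; bystander; origin at the centre of its underside.
- forceps: Steel forceps, 132 mm long, lying flat; bystander; origin at the centre of its underside.
- spare_gasket: Ivory rubber ring, 92 mm across, 5 mm high, lying flat; bystander; origin at the centre of its underside.
- marker_pen: Marker pen, 133 mm long, 13 mm thick, lying flat; bystander; origin at its underside.
- beaker_a: Glass beaker, 52 mm across, 72 mm high, standing; bystander; origin at the centre of its underside.
- stopper: Red rubber stopper, 25 mm across, 24 mm high, standing; bystander; origin at the centre of its underside.

How it is judged (in metres and radians):
On the way, in this order (a step that is already met when the one before it is completed fails the run):
1. lever_a is a quarter turn past snug (distance of washer_a_top from where it was at the start of the episode above 0.000281 m), for 0.1 s.
2. lever_b is a quarter turn past snug (distance of washer_b_top from where it was at the start of the episode above 0.000281 m), for 0.1 s.
3. lever_c is a quarter turn past snug (distance of washer_c_top from where it was at the start of the episode above 0.000281 m), for 0.1 s.
At the end, for the whole second after the job is handed in: Each of the three levers stands 90 degrees past its own snug point, give or take 22 degrees (its washer pressed in by 0.281 to 0.469 mm), tightened in the order a, b, c, and let go (distance of washer_a_top from where it was at the start of the episode between 0.000281 and 0.000469 m and distance of washer_b_top from where it was at the start of the episode between 0.000281 and 0.000469 m and distance of washer_c_top from where it was at the start of the episode between 0.000281 and 0.000469 m); the robot touches nothing.
It fails at once if a lever is driven more than 112 degrees past snug (gasket and membrane crushed) (distance of any of washer_a_top, washer_b_top, washer_c_top from where it was at the start of the episode above 0.000469 m).
It fails at once if the fingers bear on a lever with more than 60 N, or the arm leans on the holder with more than 25 N (contact force between the fingers and lever_a above 60 N or contact force between the fingers and lever_b above 60 N or contact force between the fingers and lever_c above 60 N or contact force between the arm and holder above 25 N).
It fails at once if a bystander is moved by more than 15 mm (distance of any of petri_dish, forceps, spare_gasket, marker_pen, beaker_a, stopper from where it was at the start of the episode above 0.015 m).
It also fails if it takes over 64 s, if anything falls off the work surface, if the arm or the gripper's body presses on something with over 40 N, if the wrist force passes 120 N, or if a joint passes its speed limit or range.

## Robot

A 7-joint arm with a two-finger parallel gripper is mounted at the origin on a cart in front of the work surface, level with it; the furniture and walls round the work are solid. World frame = base frame: x ahead of the robot, y to its left, z up, the work surface at z = 0. Lengths are in mm, angles in rad, forces in N, time in s.
With the tool pointing down it reaches from about 400 to 750 mm from the base axis. Payload 19.5 kg.
Tool frame: the origin (TCP) lies at the very end of the fingers, on their centre line; the grasp point (between the pads) lies 19 mm behind it (r.grip_point_offset is the distance from the TCP to the grasp point, in mm); z points along the fingers, y is the line along which they close (so a half turn about z gives the same grasp; the last joint's range is limited). The gripper opens to 85 mm and grips with 20 to 120 N. Pads are 22 mm wide; open, the fingers measure 114 mm over their backs; the gripper's body (76 mm by 85 mm) begins 54 mm behind the grasp point. The pads swing forward as they close: fully open they stand 13 mm farther back than shut.
Start: joints at [-1.328, 0.707, -0.028, 1.485, 0.022, 0.951, -0.075], TCP at [161.543, 551.814, 231.268] pointing down, gripper open.
Joint ranges: [-2.71, 2.71], [-0.32, 2.16], [-1.57, 1.52], [0, 2.45], [-1.46, 4.6], [0, 2.02], [-2.83, 2.83]. Speed limits (rad/s): [1.89, 1.89, 2.57, 2.57, 3.01, 3.01, 3.01].

## Interface

Orientations are given as a unit quaternion [x, y, z, w].
In Python, from workcell import r gives the robot as it stands.
- The arm moves only by the tool arm_command, never from a script. Its argument "series" is a list that holds one entry, the list of rows, each a list of 7 numbers: the shift along the tool's x, y, z in mm, then the turn, a rotation vector about the tool's x, y, z in degrees, then the closure, from -1 (fully open) to 1 (shut). A call has 1 to 8 rows; each row shifts and turns the commanded pose from where the row before left it, along the tool's axes as they then stand; what a row does not reach is not made up. A row lasts 1/10 s, in which the tool goes at most 50 mm and 8.59 degrees, less where a joint would pass 70% of its speed; a pose out of reach is approached as far as the arm can. A call with a gripper value outside its range is refused whole. The fingers move at their own pace and stop on an object; "grip_force" is the grip in N (left out, the last holds). Time passes only in rows, so rows that do not move let the fingers close. It gives the time, the measured TCP pose, the force, the opening and the grip force at its end, in the units of the state.
- r.get_state(): the state, without advancing time (a new reading comes with each control period).
- r.camera(name): name is "side" or "top" or "wrist"; returns a dict with "img" (420x560x3 uint8, red, green, blue), "K" (3x3 intrinsics, pixels), "R" (3x3) and "t" (3): a world point X has camera coordinates R X + t. Camera axes: x right, y down, z forward; pixel columns grow to the right and rows downward; lengths in mm; the calibration is good to about 2 mm. A picture is of the moment at which its call begins. There is no depth.
- r.close_job(): hands the job in; it is judged then, once.
The state is a dict: "t": time; "q": joint angles; "joint_velocities": joint speeds; "tau": joint torques, N m; "eef_pos": TCP position; "tool_rot": TCP orientation; "ft_force": force on the tool from outside, world axes, zero at the start; "moment": the same for the moment, N m; "opening": finger opening in mm; "grasp_force": force on a finger pad.
Only numpy, scipy, OpenCV 4.12 (cv2) and the standard library are available. Lean on these libraries where they do the work, as an engineer would, in place of code of your own. Each camera call takes 0.05 s, during which the arm holds its last target. There are 200 camera calls.

## Working session

There is one attempt and no reset: what is moved stays moved. The work goes in short steps, Python scripts to look and compute and a tool call to move; the robot and the scene stay as the last step left them, time stands still between calls to the robot, and variables do not carry over. Pictures are saved under pics/ and viewed, at most 10 in all, crops included, and the job is handed in when it is done.

Besides the shell and the picture viewer there is one more tool, called by a JSON object that holds its "method" and its "body", one argument or row to a line. arm_command: Moves the arm, as the interface text tells. Its arguments: {"type":"object","properties":{"series":{"type":"array"},"grip_force":{"type":"number"}},"required":["series"]}

```bash
ls; mkdir -p pics; python3 - <<'E'
from workcell import r
import cv2,numpy as np
s=r.get_state();print({k:np.round(v,3).tolist() for k,v in s.items()})
for n in ["top","side"]:
    c=r.camera(n);cv2.imwrite(f"pics/{n}0.png",c["img"][:,:,::-1]);np.savez(f"pics/{n}0.npz",**c);print(n,np.round(c["K"],1).tolist(),np.round(c["R"],3).tolist(),np.round(c["t"],1).tolist())
E
```

```text
pics
{'t': 0.0, 'q': [-1.328, 0.707, -0.028, 1.485, 0.022, 0.951, -0.076], 'joint_velocities': [0.001, -0.001, -0.0, -0.0, 0.001, -0.0, -0.001], 'tau': [-0.001, -88.322, 1.235, -23.616, 0.017, 0.007, 0.0], 'eef_pos': [161.492, 551.571, 230.824], 'tool_rot': [0.142, 0.99, -0.001, -0.0], 'ft_force': [-0.585, 0.068, -0.017], 'moment': [-0.049, 0.003, 0.037], 'grasp_force': 0.0, 'opening': 85.51}
top [[460.4, 0.0, 277.5], [0.0, 460.4, 203.5], [0.0, 0.0, 1.0]] [[0.021, -1.0, -0.004], [-0.98, -0.02, -0.198], [0.198, 0.008, -0.98]] [168.9, 565.1, 1169.9]
side [[546.0, 0.0, 282.0], [0.0, 546.0, 208.8], [0.0, 0.0, 1.0]] [[0.541, -0.841, 0.008], [-0.68, -0.443, -0.584], [0.495, 0.311, -0.811]] [-127.4, 485.0, 1025.0]
```

View pics/top0.png

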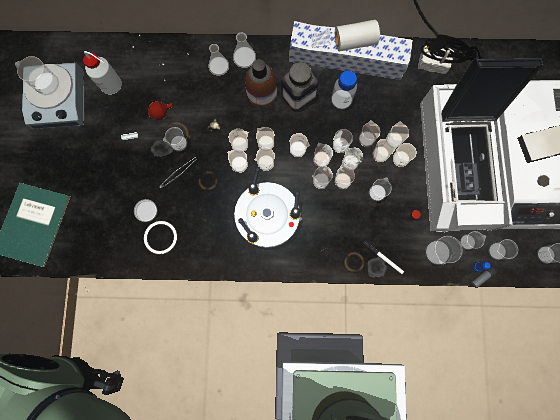

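View pics/side0.png

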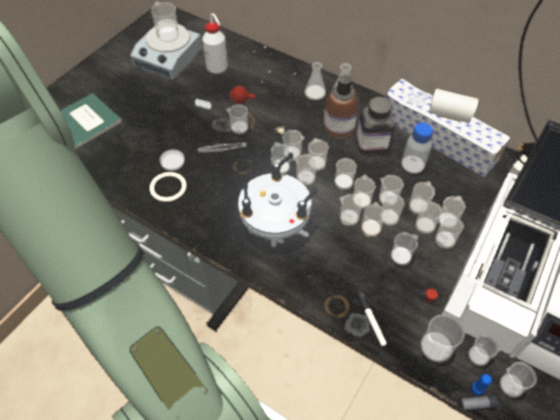

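The top view shows the holder at about (267,214), the red dot at (291,224), and the levers near (295,212), (251,237) and (253,188). The side view shows the holder at about (275,203). Next I'll take positions from the masks and look at an enlarged crop.

```bash
cat > h.py <<'E'
import numpy as np,cv2
def ray(c,uv,z):
    d=c["R"].T@np.linalg.inv(c["K"])@np.array([uv[0],uv[1],1.]); o=-c["R"].T@c["t"]
    return o+d*(z-o[2])/d[2]
def proj(c,X):
    p=c["K"]@(c["R"]@np.asarray(X,float)+c["t"]); return p[:2]/p[2]
E
python3 - <<'E'
from h import *
out=[]
for n,x0,y0,w,h,hz in [("top",220,165,95,95,0),("side",220,140,110,110,0)]:
    c=np.load(f"pics/{n}0.npz");im=c["img"].astype(int);print(n,"cam",-c["R"].T@c["t"])
    sub=im[y0:y0+h,x0:x0+w]
    out.append(cv2.resize(sub.astype(np.uint8),(400,400),interpolation=cv2.INTER_CUBIC))
    R,G,B=sub[...,0],sub[...,1],sub[...,2]
    m=((R>150)&(G<90)&(B<90)); ys,xs=np.nonzero(m);uv=(xs.mean()+x0,ys.mean()+y0);print("red",uv,ray(c,uv,92))
    m=(sub.min(2)>110).astype(np.uint8)
    m=cv2.morphologyEx(m,cv2.MORPH_OPEN,np.ones((3,3)))
    cs,_=cv2.findContours(m,0,2);k=cv2.convexHull(max(cs,key=cv2.contourArea));e=cv2.fitEllipse(k);print("ell",e)
    uv=(e[0][0]+x0,e[0][1]+y0);P=np.array([ray(c,np.array(p[0])+[x0,y0],92) for p in k])
    cc,rr=cv2.minEnclosingCircle(P[:,:2].astype(np.float32));print("ctr92",ray(c,uv,92),cc,rr)
cv2.imwrite("pics/crop0.png",np.hstack(out)[:,:,::-1])
E
```

```text
top cam [ 318.73929029  170.01147269 1259.36555021]
red (np.float64(290.9), np.float64(223.95)) [501.68798935 144.73660103  92.        ]
ell ((46.58073043823242, 49.16584014892578), (64.69963073730469, 65.19499206542969), 82.8467025756836)
ctr92 [525.89553363 207.72138353  92.        ] (526.6755981445312, 207.7160186767578) 85.08695983886719
side cam [-108.85992444 -210.47746539 1116.18136643]
red (np.float64(292.0), np.float64(221.0)) [499.80590245 143.98537746  92.        ]
ell ((68.01960754394531, 50.69404602050781), (89.52865600585938, 116.17819213867188), 32.500701904296875)
ctr92 [568.3775951  198.22230503  92.        ] (586.5582885742188, 180.98822021484375) 168.72593688964844
```

View pics/crop0.png

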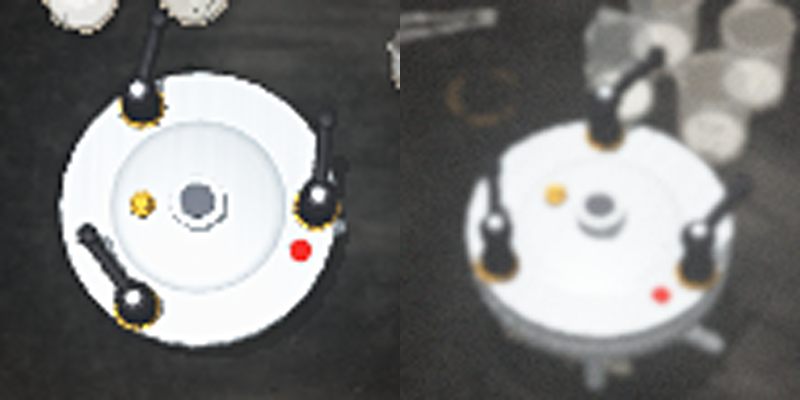

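In the crop (4.2x), lever a has its hub at (317,187) and knob at (326,120). Lever b has its hub at (137,287) and knob at (87,235). Lever c has its hub at (140,90) and knob at (158,20), pointing off the rim. I'll turn these into axes and yaws.

```bash
python3 - <<'E'
from h import *
c=np.load("pics/top0.npz");im=c["img"].astype(int)
C=np.array([526.3,207.5]);s=95/400
pk={'a':((317,187),(326,120)),'b':((137,287),(87,235)),'c':((140,90),(158,20))}
f=lambda p:(220+p[0]*s-.5,165+p[1]*s-.5)
offs={'a':0,'b':-120,'c':120};th=[]
for k,(h,n) in pk.items():
    H=ray(c,f(h),139)[:2];N=ray(c,f(n),137)[:2];v=H-C
    t=np.degrees(np.arctan2(v[1],v[0]))-offs[k];th.append((t+180)%360-180)
    d=N-H;print(k,H,np.hypot(*v),th[-1],"yaw",np.degrees(np.arctan2(d[1],d[0])),np.hypot(*d))
# washers (brass) centroid by colour
R,G,B=im[...,0],im[...,1],im[...,2]
m=((R-B>60)&(G>80)).astype(np.uint8);m[:165]=0;m[260:]=0;m[:,:220]=0;m[:,315:]=0
n,l,st,ce=cv2.connectedComponentsWithStats(m)
for i in range(1,n):
    P=ray(c,ce[i],97)[:2];v=P-C;print("brass",st[i][4],P,np.hypot(*v),np.degrees(np.arctan2(v[1],v[0])))
t=np.mean(th);v=ray(c,(290.9,223.95),92)[:2]
for k in offs:
    A=C+72*np.array([np.cos(np.radians(t+offs[k])),np.sin(np.radians(t+offs[k]))]);print(k,A,np.hypot(*(v-A)))
    n=pk[k][1];d=ray(c,f(n),137)[:2]-A;print(" yaw",np.degrees(np.arctan2(d[1],d[0])),np.hypot(*d))
E
```

```text
a [532.1636599  136.70059477] 71.04180662121352 -85.26552581519068 yaw -6.759365707857192 41.22832615395123
b [470.80246088 240.67862736] 64.65909187012372 -90.87265433165032 yaw 45.04353171718869 43.00624553387705
c [588.72948475 242.65090416] 71.64514379263281 -90.61832567572776 yaw -11.982981743481748 44.82155896387977
brass 1 [596.12046449 231.65539642] 73.88085298239228 19.08379937090319
brass 2 [588.94944759 257.38336434] 80.0831025948651 38.52785242495345
brass 16 [580.28515958 242.03636649] 64.08711309642582 32.6085987116095
brass 27 [527.66081859 241.15500288] 33.682503559091764 87.68454299556812
brass 2 [533.16044814 147.64248685] 60.249378666487736 -83.46168956560103
brass 1 [526.64583491 147.54139996] 59.95959739787849 -89.66952762404576
brass 1 [527.16059214 121.91728132] 85.5870454871746 -89.42387158888808
brass 9 [516.16975391 137.14377126] 71.08178957402934 -98.19342494240303
brass 1 [521.90771829 124.41888614] 83.1971370782527 -93.02626103558623
brass 1 [498.30425339 139.4482285 ] 73.58536153277261 -112.36172433615641
brass 1 [495.5211507  149.60856367] 65.56489887351763 -117.99801438220649
brass 11 [455.9987336  250.14944734] 82.22678040432687 148.75620028940878
brass 4 [464.39513376 230.33725767] 65.98297357862769 159.75053215140855
brass 3 [453.68411525 235.0894789 ] 77.68040978580103 159.1963511599391
a [527.65855104 135.51281823] 27.559902821592125
 yaw -4.610293896675562 45.594389193563934
b [463.27799632 242.31705117] 104.86787789943321
 yaw 37.21763154463007 47.606771897906995
c [587.96345264 244.67013059] 132.02335360961953
 yaw -14.244455953046812 46.02597997022742
```

Axes: a (527.7,135.5), b (463.3,242.3), c (588.0,244.7). Arm yaws are about -5°, 37° and -14°. I'll push with the closed fingers' -y face from the counter-clockwise side, turning the tool together with the arm.

{"method": "arm_command", "body": {
  "series": [
    [[-41,-22,0,0,0,0,1],[-41,-22,0,0,0,0,1],[-41,-22,0,0,0,0,1],[-41,-22,0,0,0,0,1],[-41,-22,0,0,0,0,1],[-41,-22,0,0,0,0,1],[-41,-22,0,0,0,0,1],[-41,-22,0,0,0,0,1]]
  ],
  "grip_force": 20
}}

```text
t: 0.9
eef_pos: [428.0, 289.2, 231.2]
tool_rot: [0.142, 0.99, -0.0, -0.0]
ft_force: [0.8, 0.8, 0.8]
opening: 0.1
grasp_force: 0.0
```

{"method": "arm_command", "body": {
  "series": [
    [[-41,-22,0,0,0,0,1],[-41,-22,0,0,0,0,1],[-41,-22,0,0,0,0,1],[-41,-20,0,0,0,0,1],[0,0,0,0,0,-6,1],[0,0,0,0,0,-6,1],[0,0,0,0,0,0,1],[0,0,0,0,0,0,1]]
  ]
}}

```text
t: 1.7
eef_pos: [560.0, 162.2, 231.1]
tool_rot: [0.039, 0.999, -0.0, -0.0]
ft_force: [-0.0, -0.3, 0.3]
opening: -0.3
grasp_force: 0.0
```

```bash
cat >> h.py <<'E'
from scipy.spatial.transform import Rotation as Ro
AX={'a':(527.7,135.5),'b':(463.3,242.3),'c':(588.0,244.7)}
def rep(s,k,yaw=None,rho=36,off=29,z=118):
    "state relative to lever k; shift in tool axes to the point beside an arm at yaw"
    M=Ro.from_quat(s["tool_rot"]).as_matrix();p=np.array(s["eef_pos"]);A=np.array(AX[k])
    ty=np.degrees(np.arctan2(M[1,1],M[0,1]));d=p[:2]-A;a=np.radians(ty-90)
    u=np.array([np.cos(a),np.sin(a)]);n=np.array([-u[1],u[0]])
    print("t",round(s["t"],2),"tcp",p.round(1),"q7",round(s["q"][6],2),"yaw(tool-90)",round(ty-90,1),"rho",round(d@u,1),"off",round(d@n,1),"F",np.round(s["ft_force"],1),"Fpush",round(float(np.dot(s["ft_force"][:2],n)),1),"Mz",round(s["moment"][2],2),"open",round(s["opening"],1))
    if yaw is not None:
        b=np.radians(yaw);T=A+rho*np.array([np.cos(b),np.sin(b)])+off*np.array([-np.sin(b),np.cos(b)])
        print("shift tool",(M.T@(np.append(T,z)-p)).round(1),"turn z",round((ty-90)-yaw,1))
E
python3 -c "
from h import *
from workcell import r
rep(r.get_state(),'a',-5)
c=r.camera('wrist');cv2.imwrite('pics/w0.png',c['img'][:,:,::-1]);np.savez('pics/w0.npz',**c)"
```

```text
t 1.7 tcp [560.  162.2 231.1] q7 1.03 yaw(tool-90) -4.5 rho 30.1 off 29.1 F [-0.  -0.3  0.3] Fpush -0.3 Mz -0.05 open -0.3
shift tool [ -6.2  -0.4 113.1] turn z 0.5
```

View pics/w0.png

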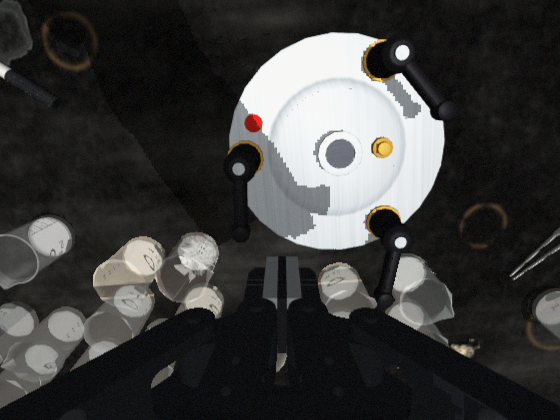

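The wrist view shows lever a's hub at (238,168), its knob at (240,233), and the closed fingers at (283,265) on the counter-clockwise side, as planned. I'll descend, touch the arm and sweep.

{"method": "arm_command", "body": {
  "series": [
    [[-6,0,38,0,0,0,1],[0,0,38,0,0,0,1],[0,0,36,0,0,0,1],[0,0,0,0,0,0,1],[0,-3,0,0,0,0,1],[0,-3,0,0,0,0,1],[0,-2,0,0,0,0,1],[0,0,0,0,0,0,1]]
  ]
}}

```text
t: 2.55
eef_pos: [565.9, 153.3, 120.4]
tool_rot: [0.038, 0.999, 0.0, 0.001]
ft_force: [-0.0, 0.4, -0.2]
opening: -0.2
grasp_force: 0.0
```

```bash
python3 -c "
from h import *
from workcell import r
rep(r.get_state(),'a')
c=r.camera('wrist');cv2.imwrite('pics/w1.png',c['img'][:,:,::-1])"
```

```text
t 2.55 tcp [565.9 153.3 120.4] q7 1.02 yaw(tool-90) -4.4 rho 36.8 off 20.7 F [-0.   0.4 -0.2] Fpush 0.4 Mz -0.01 open -0.2
```

View pics/w1.png

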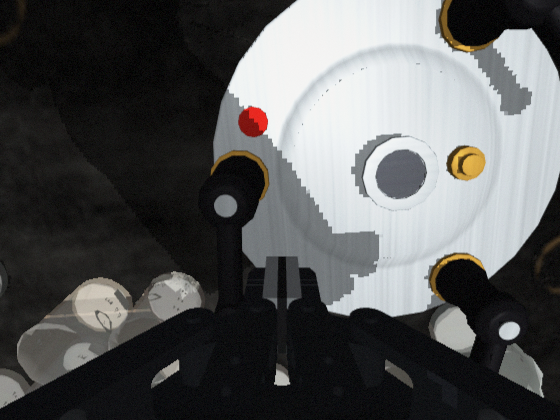

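The finger's left edge (x=247) is right next to arm a's right edge (x=242). Sweeping in 12° calls.

{"method": "arm_command", "body": {
  "series": [
    [[-2,-3.9,0,0,0,6,1],[-2,-3.9,0,0,0,6,1],[0,0,0,0,0,0,1]]
  ]
}}

```text
t: 2.9
eef_pos: [568.7, 145.3, 119.7]
tool_rot: [0.143, 0.99, -0.0, 0.0]
ft_force: [0.5, 1.1, -0.4]
opening: -0.3
grasp_force: 0.0
```

{"method": "arm_command", "body": {
  "series": [
    [[-2,-3.9,0,0,0,6,1],[-2,-3.9,0,0,0,6,1],[0,0,0,0,0,0,1]]
  ]
}}

```text
t: 3.2
eef_pos: [569.6, 136.7, 119.5]
tool_rot: [0.244, 0.97, -0.0, 0.0]
ft_force: [0.6, -0.0, -0.2]
opening: 0.1
grasp_force: 0.0
```

{"method": "arm_command", "body": {
  "series": [
    [[-2,-3.9,0,0,0,6,1],[-2,-3.9,0,0,0,6,1],[0,0,0,0,0,0,1]]
  ]
}}

```text
t: 3.5
eef_pos: [568.9, 128.1, 119.4]
tool_rot: [0.343, 0.939, -0.0, -0.0]
ft_force: [-0.0, 0.6, 0.5]
opening: 0.1
grasp_force: 0.0
```

{"method": "arm_command", "body": {
  "series": [
    [[-2,-3.9,0,0,0,6,1],[-2,-3.9,0,0,0,6,1],[0,0,0,0,0,0,1]]
  ]
}}

```text
t: 3.8
eef_pos: [566.4, 119.7, 119.3]
tool_rot: [0.439, 0.898, -0.0, -0.0]
ft_force: [-0.0, 0.6, -0.2]
opening: -0.0
grasp_force: 0.0
```

```bash
python3 -c "
from h import *
from workcell import r
rep(r.get_state(),'a')"
```

```text
t 3.8 tcp [566.4 119.7 119.3] q7 0.47 yaw(tool-90) -52.1 rho 36.2 off 20.9 F [-0.   0.6 -0.2] Fpush 0.4 Mz 0.06 open -0.0
```

{"method": "arm_command", "body": {
  "series": [
    [[-2,-3.9,0,0,0,6,1],[-2,-3.9,0,0,0,6,1],[0,0,0,0,0,0,1]]
  ]
}}

```text
t: 4.1
eef_pos: [562.6, 112.5, 119.4]
tool_rot: [0.53, 0.848, 0.0, 0.0]
ft_force: [1.7, 1.8, -0.4]
opening: -0.0
grasp_force: 1.4
```

{"method": "arm_command", "body": {
  "series": [
    [[-2,-3.9,0,0,0,6,1],[-2,-3.9,0,0,0,6,1],[0,0,0,0,0,0,1]]
  ]
}}

```text
t: 4.4
eef_pos: [557.4, 106.0, 119.5]
tool_rot: [0.616, 0.788, 0.001, 0.0]
ft_force: [3.5, 2.3, -0.7]
opening: 0.2
grasp_force: 2.6
```

{"method": "arm_command", "body": {
  "series": [
    [[-2,-3.9,0,0,0,6,1],[-2,-3.9,0,0,0,6,1],[0,0,0,0,0,0,1]]
  ]
}}

```text
t: 4.7
eef_pos: [550.6, 100.3, 119.5]
tool_rot: [0.695, 0.719, 0.001, 0.001]
ft_force: [5.2, 1.3, -0.6]
opening: 0.0
grasp_force: 2.7
```

{"method": "arm_command", "body": {
  "series": [
    [[-2,-3.9,0,0,0,6,1],[-2,-3.9,0,0,0,6,1],[0,0,0,0,0,0,1]]
  ]
}}

```text
t: 5.0
eef_pos: [542.7, 96.3, 119.5]
tool_rot: [0.766, 0.643, 0.001, 0.001]
ft_force: [6.3, -0.2, 0.3]
opening: -0.3
grasp_force: 2.8
```

```bash
python3 -c "
from h import *
from workcell import r
rep(r.get_state(),'a')
c=r.camera('wrist');cv2.imwrite('pics/w2.png',c['img'][:,:,::-1])"
```

```text
t 5.0 tcp [542.7  96.3 119.5] q7 -0.06 yaw(tool-90) -100.0 rho 36.0 off 21.6 F [ 6.3 -0.2  0.3] Fpush 6.2 Mz 0.01 open -0.3
```

View pics/w2.png

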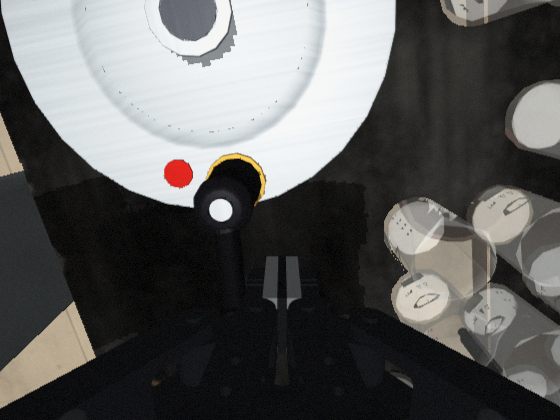

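Arm a (x≈220–245) is still parallel to the fingers and moving with them. The force is ramping, so snug was passed near tool yaw -52 to -64°. I'll hold briefly to separate sensor lag from compliance.

{"method": "arm_command", "body": {
  "series": [
    [[0,0,0,0,0,0,1],[0,0,0,0,0,0,1],[0,0,0,0,0,0,1]]
  ]
}}

```text
t: 5.35
eef_pos: [542.7, 96.4, 119.4]
tool_rot: [0.765, 0.644, 0.0, 0.0]
ft_force: [6.3, -1.0, -0.4]
opening: 0.7
grasp_force: 2.5
```

{"method": "arm_command", "body": {
  "series": [
    [[0,0,0,0,0,0,1],[0,0,0,0,0,0,1],[0,0,0,0,0,0,1]]
  ]
}}

```text
t: 5.65
eef_pos: [542.8, 96.3, 119.4]
tool_rot: [0.765, 0.644, 0.0, 0.0]
ft_force: [5.3, -0.6, 0.0]
opening: 0.0
grasp_force: 2.5
```

```bash
python3 -c "
from h import *
from workcell import r
rep(r.get_state(),'a')
c=r.camera('top');cv2.imwrite('pics/t1.png',cv2.resize(c['img'][150:260,220:340,::-1],(720,660//1)[:2] if 0 else (654,600),interpolation=cv2.INTER_CUBIC))
s=r.camera('side');np.savez('pics/s1.npz',**s)"
```

```text
t 5.65 tcp [542.8  96.3 119.4] q7 -0.06 yaw(tool-90) -99.8 rho 36.0 off 21.5 F [ 5.3 -0.6  0. ] Fpush 5.3 Mz 0.08 open 0.0
```

```bash
python3 - <<'E'
from h import *
from workcell import r
c=r.camera('wrist');np.savez('pics/w3.npz',**c)
w0=np.load('pics/w0.npz')
def yaw(H,N): d=N-H;return np.degrees(np.arctan2(d[1],d[0])),np.hypot(*d)
H=ray(w0,(238,168),139)[:2];N=ray(w0,(240,233),137)[:2];print("w0",H,N,yaw(H,N))
H=ray(c,(220,210),139)[:2];print("w3 hub",H)
for p in [(231,250),(232,275),(233,295)]:
    N=ray(c,p,135)[:2];print(p,N,yaw(H,N),yaw(np.array(AX['a']),N))
g=c['img'].astype(int).sum(2)
for row in (240,260,280,300): print(row,g[row,205:285:3].tolist())
print(c['t'])
t=r.camera('top')
for a in (-60,-75,-90,-100): 
    X=np.append(np.array(AX['a'])+45.5*np.array([np.cos(np.radians(a)),np.sin(np.radians(a))]),137);print(a,proj(t,X),proj(c,X))
E
```

```text
w0 [526.35032108 135.75012138] [573.09763558 131.67419596] (np.float64(-4.983050310067864), np.float64(46.92466921397744))
w3 hub [526.60755779 135.54426304]
(231, 250) [526.35926925 117.90795431] (np.float64(-90.8065716219748), np.float64(17.638056375174813)) (np.float64(-94.3582197882212), np.float64(17.643061819742424))
(232, 275) [524.50819085 107.35067047] (np.float64(-94.25853103301569), np.float64(28.271646638236348)) (np.float64(-96.46905060280784), np.float64(28.32970876478233))
(233, 295) [523.04602312  98.54429777] (np.float64(-95.49822516407559), np.float64(37.17098275832823)) (np.float64(-97.1776973940292), np.float64(37.24759627292341))
240 [42, 43, 50, 39, 37, 41, 54, 59, 63, 45, 38, 30, 44, 57, 63, 41, 76, 64, 57, 54, 67, 71, 68, 61, 58, 36, 51]
260 [50, 39, 15, 36, 36, 43, 63, 55, 54, 64, 45, 0, 6, 54, 57, 64, 49, 58, 60, 56, 62, 203, 203, 200, 197, 23, 46]
280 [36, 40, 40, 54, 38, 50, 43, 53, 58, 51, 36, 17, 16, 40, 60, 69, 63, 58, 79, 71, 198, 194, 192, 206, 163, 28, 29]
300 [18, 44, 27, 52, 36, 16, 38, 44, 58, 52, 61, 44, 55, 32, 38, 49, 22, 31, 56, 49, 38, 72, 300, 359, 178, 69, 81]
[-518.52463293  173.22189261  326.61251044]
-60 [311.18485068 202.16272789] [301.33159789 292.67388044]
-75 [312.98801768 206.52748067] [276.04186526 306.70585419]
-90 [313.58722239 211.20375835] [248.01285637 314.34185717]
-100 [313.29055363 214.3381302 ] [228.52785689 315.74585392]
```

View pics/t1.png

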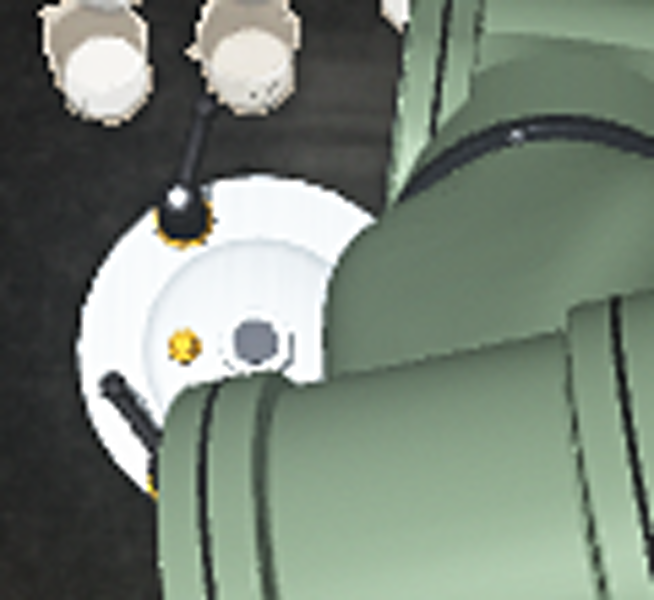

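Lever a stands at about -97°, close to the tool, so it does follow. Next a call that ends while moving, to read the force in motion.

{"method": "arm_command", "body": {
  "series": [
    [[-1,-2,0,0,0,3,1],[-1,-2,0,0,0,3,1]]
  ]
}}

```text
t: 6.05
eef_pos: [539.2, 95.0, 119.6]
tool_rot: [0.798, 0.602, 0.001, 0.001]
ft_force: [10.8, -2.4, -1.3]
opening: -0.5
grasp_force: 4.9
```

{"method": "arm_command", "body": {
  "series": [
    [[-1,-2,0,0,0,3,1],[-1,-2,0,0,0,3,1]]
  ]
}}

```text
t: 6.25
eef_pos: [534.7, 94.1, 119.6]
tool_rot: [0.829, 0.56, 0.001, 0.001]
ft_force: [10.0, -3.8, -1.0]
opening: 0.0
grasp_force: 4.8
```

{"method": "arm_command", "body": {
  "series": [
    [[0,0,0,0,0,0,1]]
  ]
}}

```text
t: 6.35
eef_pos: [534.3, 94.1, 119.5]
tool_rot: [0.829, 0.56, 0.001, 0.001]
ft_force: [7.4, -3.8, -0.4]
opening: -0.0
grasp_force: 3.7
```

```bash
python3 -c "
from h import *
from workcell import r
rep(r.get_state(),'a')"
```

```text
t 6.35 tcp [534.3  94.1 119.5] q7 -0.2 yaw(tool-90) -111.9 rho 35.9 off 21.6 F [ 7.4 -3.8 -0.4] Fpush 8.3 Mz 0.08 open -0.0
```

The moving force of about 11 N confirms a is past snug. Snug was near tool yaw -58 ± 6°, so I go to -148°, then back off and rise.

{"method": "arm_command", "body": {
  "series": [
    [[-2,-3.9,0,0,0,6,1],[-2,-3.9,0,0,0,6,1],[-2,-3.9,0,0,0,6,1],[-2,-3.9,0,0,0,6,1],[-2,-3.9,0,0,0,6,1],[-2,-3.9,0,0,0,6,1],[0,0,0,0,0,0,1],[0,0,0,0,0,0,1]]
  ]
}}

```text
t: 7.15
eef_pos: [508.0, 98.4, 119.3]
tool_rot: [0.961, 0.277, -0.0, 0.001]
ft_force: [3.2, -6.9, 0.5]
opening: -0.1
grasp_force: 2.8
```

```bash
python3 -c "
from h import *
from workcell import r
rep(r.get_state(),'a')"
```

```text
t 7.15 tcp [508.   98.4 119.3] q7 -0.62 yaw(tool-90) -147.8 rho 36.4 off 20.9 F [ 3.2 -6.9  0.5] Fpush 7.5 Mz 0.08 open -0.1
```

{"method": "arm_command", "body": {
  "series": [
    [[0,6,0,0,0,0,1],[0,8,0,0,0,0,1],[0,0,-40,0,0,0,1],[0,0,-40,0,0,0,1],[0,0,-20,0,0,0,1],[0,0,0,0,0,0,1]]
  ]
}}

```text
t: 7.75
eef_pos: [516.1, 86.5, 221.5]
tool_rot: [0.962, 0.274, 0.001, 0.0]
ft_force: [-0.7, -0.7, -0.6]
opening: 0.1
grasp_force: 0.0
```

```bash
python3 -c "
from h import *
from workcell import r
rep(r.get_state(),'b',41)
c=r.camera('wrist');np.savez('pics/w4.npz',**c);cv2.imwrite('pics/w4.png',c['img'][:,:,::-1])"
```

```text
t 7.75 tcp [516.1  86.5 221.5] q7 -0.71 yaw(tool-90) -148.1 rho 37.4 off 160.1 F [-0.7 -0.7 -0.6] Fpush 0.2 Mz 0.0 open 0.1
shift tool [  68.1 -194.6  103.5] turn z -189.1
```

View pics/w4.png

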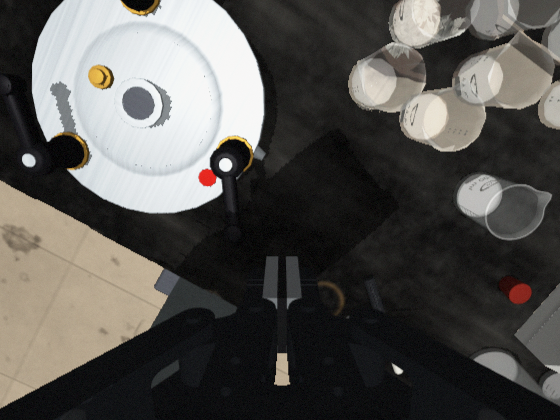

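Lever a: hub (226,164), knob (234,232). Lever b: hub (28,160), knob (8,86). I'll compute their yaws while turning the tool back counter-clockwise for b.

```bash
python3 - <<'E'
from h import *
c=np.load('pics/w4.npz')
for k,h,n in (('a',(226,164),(234,232)),('b',(28,160),(8,86))):
    H=ray(c,h,139)[:2];N=ray(c,n,137)[:2];d=N-H;e=N-np.array(AX[k]);print(k,H,N,np.degrees(np.arctan2(d[1],d[0])),np.degrees(np.arctan2(e[1],e[0])),np.hypot(*d))
E
```

```text
a [527.19852722 135.35667726] [489.00579587 107.95710178] -144.34423401180754 -144.55638142204225 47.0044834594188
b [462.87505945 243.37962893] [498.39834518 270.65224966] 37.514864224969976 38.931086401292504 44.78503847265882
```

{"method": "arm_command", "body": {
  "series": [
    [[0,0,0,0,0,-8.5,1],[0,0,0,0,0,-8.5,1],[0,0,0,0,0,-8.5,1],[0,0,0,0,0,-8.5,1],[0,0,0,0,0,-8.5,1],[0,0,0,0,0,-8.5,1],[0,0,0,0,0,-8.5,1],[0,0,0,0,0,-8.5,1]]
  ]
}}

```text
t: 8.6
eef_pos: [514.9, 86.8, 218.3]
tool_rot: [0.642, 0.767, -0.001, -0.001]
ft_force: [-0.5, -0.2, -0.3]
opening: 0.0
grasp_force: 0.0
```

{"method": "arm_command", "body": {
  "series": [
    [[0,0,0,0,0,-8.5,1],[0,0,0,0,0,-8.5,1],[0,0,0,0,0,-8.5,1],[0,0,0,0,0,-8.5,1],[0,0,0,0,0,-8.5,1],[0,0,0,0,0,-8.5,1],[0,0,0,0,0,-8.5,1],[0,0,0,0,0,-8.5,1]]
  ]
}}

```text
t: 9.4
eef_pos: [514.9, 86.8, 218.3]
tool_rot: [0.103, 0.995, 0.0, -0.001]
ft_force: [-0.5, 0.3, 0.2]
opening: -0.2
grasp_force: 0.0
```

{"method": "arm_command", "body": {
  "series": [
    [[0,0,0,0,0,-8.5,1],[0,0,0,0,0,-8.5,1],[0,0,0,0,0,-8.5,1],[0,0,0,0,0,-8.5,1],[0,0,0,0,0,-8.5,1],[0,0,0,0,0,-8.5,1],[0,0,0,0,0,0,1]]
  ]
}}

```text
t: 10.1
eef_pos: [514.9, 86.6, 218.4]
tool_rot: [-0.333, 0.943, 0.001, -0.001]
ft_force: [-0.3, -0.1, -0.6]
opening: 0.1
grasp_force: 0.0
```

```bash
python3 -c "
from h import *
from workcell import r
rep(r.get_state(),'b',38)"
```

```text
t 10.1 tcp [514.9  86.6 218.4] q7 1.73 yaw(tool-90) 38.9 rho -57.7 off -153.6 F [-0.3 -0.1 -0.6] Fpush 0.1 Mz 0.01 open 0.1
shift tool [-94.2 181.8 100.6] turn z 0.9
```

Lever a stands at -144.4°, about 83–94° past snug, which is good. Moving to b.

{"method": "arm_command", "body": {
  "series": [
    [[-19,36.4,0,0,0,0.9,1],[-19,36.4,0,0,0,0,1],[-19,36.4,0,0,0,0,1],[-19,36.4,0,0,0,0,1],[-18,36.4,0,0,0,0,1],[0,0,34,0,0,0,1],[0,0,34,0,0,0,1],[0,0,0,0,0,0,1]]
  ]
}}

```text
t: 10.9
eef_pos: [475.7, 287.3, 147.7]
tool_rot: [-0.323, 0.947, -0.001, -0.003]
ft_force: [0.5, 0.1, 1.3]
opening: 0.1
grasp_force: 0.0
```

```bash
python3 -c "
from h import *
from workcell import r
rep(r.get_state(),'b',38,36,22)"
```

```text
t 10.9 tcp [475.7 287.3 147.7] q7 1.34 yaw(tool-90) 37.6 rho 37.3 off 28.1 F [0.5 0.1 1.3] Fpush -0.2 Mz 0.02 open 0.1
shift tool [ 1.2 -5.9 29.7] turn z -0.4
```

{"method": "arm_command", "body": {
  "series": [
    [[1,0,29,0,0,0,1],[0,0,0,0,0,0,1],[0,-3,0,0,0,0,1],[0,-3,0,0,0,0,1]]
  ]
}}

```text
t: 11.3
eef_pos: [480.9, 282.9, 123.9]
tool_rot: [-0.323, 0.946, 0.0, 0.001]
ft_force: [-0.5, 0.5, -1.1]
opening: 0.4
grasp_force: 0.0
```

{"method": "arm_command", "body": {
  "series": [
    [[-1.7,-3.2,0,0,0,5,1],[-1.7,-3.2,0,0,0,5,1]]
  ]
}}

```text
t: 11.5
eef_pos: [487.3, 279.6, 123.7]
tool_rot: [-0.238, 0.971, 0.0, 0.001]
ft_force: [-1.1, 0.5, -0.5]
opening: -0.2
grasp_force: 0.5
```

{"method": "arm_command", "body": {
  "series": [
    [[-1.7,-3.2,0,0,0,5,1],[-1.7,-3.2,0,0,0,5,1]]
  ]
}}

```text
t: 11.7
eef_pos: [493.1, 275.3, 123.7]
tool_rot: [-0.152, 0.988, 0.0, 0.001]
ft_force: [-1.0, 1.4, 0.4]
opening: 0.3
grasp_force: 0.5
```

{"method": "arm_command", "body": {
  "series": [
    [[-1.7,-3.2,0,0,0,5,1],[-1.7,-3.2,0,0,0,5,1]]
  ]
}}

```text
t: 11.9
eef_pos: [498.1, 270.1, 123.7]
tool_rot: [-0.066, 0.998, 0.001, 0.001]
ft_force: [0.3, 0.8, 0.4]
opening: 0.1
grasp_force: 0.5
```

{"method": "arm_command", "body": {
  "series": [
    [[-1.7,-3.2,0,0,0,5,1],[-1.7,-3.2,0,0,0,5,1]]
  ]
}}

```text
t: 12.1
eef_pos: [502.1, 264.1, 123.7]
tool_rot: [0.021, 1.0, 0.001, 0.001]
ft_force: [-0.4, 1.8, -0.1]
opening: -0.0
grasp_force: 0.5
```

```bash
python3 -c "
from h import *
from workcell import r
rep(r.get_state(),'b')"
```

```text
t 12.1 tcp [502.1 264.1 123.7] q7 0.89 yaw(tool-90) -2.5 rho 37.8 off 23.4 F [-0.4  1.8 -0.1] Fpush 1.8 Mz 0.0 open -0.0
```

{"method": "arm_command", "body": {
  "series": [
    [[-1.7,-3.2,1,0,0,5,1],[-1.7,-3.2,1,0,0,5,1]]
  ]
}}

```text
t: 12.3
eef_pos: [504.9, 257.5, 121.7]
tool_rot: [0.109, 0.994, 0.001, 0.001]
ft_force: [-0.2, 1.0, 1.6]
opening: 0.1
grasp_force: 0.5
```

{"method": "arm_command", "body": {
  "series": [
    [[-1.7,-3.2,1,0,0,5,1],[-1.7,-3.2,0,0,0,5,1]]
  ]
}}

```text
t: 12.5
eef_pos: [506.5, 250.4, 120.6]
tool_rot: [0.195, 0.981, 0.001, 0.0]
ft_force: [0.6, 0.5, -0.4]
opening: 0.1
grasp_force: 0.5
```

{"method": "arm_command", "body": {
  "series": [
    [[-1.7,-3.2,0,0,0,5,1],[-1.7,-3.2,0,0,0,5,1]]
  ]
}}

```text
t: 12.7
eef_pos: [507.0, 243.2, 120.7]
tool_rot: [0.279, 0.96, 0.001, 0.0]
ft_force: [-0.1, 2.5, 0.5]
opening: 0.3
grasp_force: 0.5
```

{"method": "arm_command", "body": {
  "series": [
    [[-1.7,-3.2,0,0,0,5,1],[-1.7,-3.2,0,0,0,5,1]]
  ]
}}

```text
t: 12.9
eef_pos: [506.2, 236.0, 120.7]
tool_rot: [0.362, 0.932, 0.001, 0.0]
ft_force: [1.3, 0.5, -0.1]
opening: 0.1
grasp_force: 0.5
```

```bash
python3 -c "
from h import *
from workcell import r
rep(r.get_state(),'b')"
```

```text
t 12.9 tcp [506.2 236.  120.7] q7 0.45 yaw(tool-90) -42.5 rho 35.9 off 24.3 F [ 1.3  0.5 -0.1] Fpush 1.2 Mz -0.0 open 0.1
```

{"method": "arm_command", "body": {
  "series": [
    [[-1.7,-3.2,0,0,0,5,1],[-1.7,-3.2,0,0,0,5,1]]
  ]
}}

```text
t: 13.1
eef_pos: [504.6, 229.7, 120.9]
tool_rot: [0.442, 0.897, 0.002, 0.001]
ft_force: [8.2, 9.3, -0.3]
opening: 0.1
grasp_force: 5.6
```

{"method": "arm_command", "body": {
  "series": [
    [[-1.7,-3.2,0,0,0,5,1],[-1.7,-3.2,0,0,0,5,1]]
  ]
}}

```text
t: 13.3
eef_pos: [502.1, 223.5, 121.0]
tool_rot: [0.518, 0.855, 0.003, 0.001]
ft_force: [8.7, 4.4, -0.9]
opening: 0.1
grasp_force: 4.4
```

{"method": "arm_command", "body": {
  "series": [
    [[-1.7,-3.2,0,0,0,5,1],[-1.7,-3.2,0,0,0,5,1]]
  ]
}}

```text
t: 13.5
eef_pos: [497.9, 217.4, 121.1]
tool_rot: [0.591, 0.807, 0.003, 0.001]
ft_force: [9.8, 3.5, -1.0]
opening: 0.1
grasp_force: 4.5
```

{"method": "arm_command", "body": {
  "series": [
    [[-1.7,-3.2,0,0,0,5,1],[-1.7,-3.2,0,0,0,5,1]]
  ]
}}

```text
t: 13.7
eef_pos: [492.7, 212.4, 121.0]
tool_rot: [0.659, 0.752, 0.003, 0.001]
ft_force: [11.3, 2.9, -0.2]
opening: 0.2
grasp_force: 4.4
```

```bash
python3 -c "
from h import *
from workcell import r
rep(r.get_state(),'b')"
```

```text
t 13.7 tcp [492.7 212.4 121. ] q7 0.02 yaw(tool-90) -82.4 rho 33.5 off 25.2 F [11.3  2.9 -0.2] Fpush 11.6 Mz 0.05 open 0.2
```

Lever b came snug at tool yaw -47 ± 5°. Driving 42° more, then checking from a distance.

{"method": "arm_command", "body": {
  "series": [
    [[-2.3,-3.9,0,0,0,6,1],[-2.3,-3.9,0,0,0,6,1],[-2.3,-3.9,0,0,0,6,1],[-2.3,-3.9,0,0,0,6,1],[-2.3,-3.9,0,0,0,6,1],[-2.3,-3.9,0,0,0,6,1],[-2.3,-3.9,0,0,0,6,1],[0,0,0,0,0,0,1]]
  ]
}}

```text
t: 14.5
eef_pos: [463.0, 201.3, 120.7]
tool_rot: [0.885, 0.466, 0.002, -0.0]
ft_force: [7.1, -0.3, -0.1]
opening: 0.0
grasp_force: 3.6
```

```bash
python3 -c "
from h import *
from workcell import r
rep(r.get_state(),'b')
c=r.camera('wrist');np.savez('pics/w5.npz',**c);cv2.imwrite('pics/w5.png',c['img'][:,:,::-1])"
```

```text
t 14.5 tcp [463.  201.3 120.7] q7 -0.45 yaw(tool-90) -124.5 rho 33.9 off 22.9 F [ 7.1 -0.3 -0.1] Fpush 6.1 Mz -0.01 open 0.0
```

View pics/w5.png

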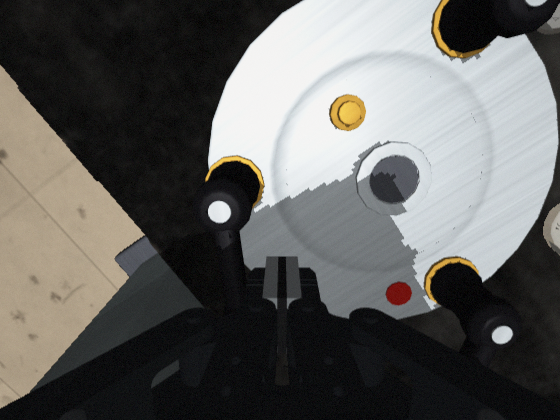

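Lever b's hub is at (219,212) and its arm centre at (233,290), so it stands near -121°. It needs 12° more, then retreat.

{"method": "arm_command", "body": {
  "series": [
    [[-2,-3.9,0,0,0,6,1],[-2,-3.9,0,0,0,6,1],[0,0,0,0,0,0,1],[0,0,0,0,0,0,1],[0,6,0,0,0,0,1],[0,8,0,0,0,0,1],[0,0,0,0,0,0,1]]
  ]
}}

```text
t: 15.25
eef_pos: [463.4, 191.5, 119.7]
tool_rot: [0.928, 0.372, 0.0, -0.0]
ft_force: [-0.6, 0.8, 0.7]
opening: 0.1
grasp_force: 0.0
```

{"method": "arm_command", "body": {
  "series": [
    [[0,0,-40,0,0,0,1],[0,0,-40,0,0,0,1],[0,0,-20,0,0,0,1],[0,0,0,0,0,0,1]]
  ]
}}

```text
t: 15.65
eef_pos: [463.2, 192.6, 221.6]
tool_rot: [0.928, 0.373, 0.002, -0.0]
ft_force: [-1.1, -0.3, 0.2]
opening: 0.3
grasp_force: 0.0
```

```bash
python3 -c "
from h import *
from workcell import r
rep(r.get_state(),'c',-14)
c=r.camera('wrist');np.savez('pics/w6.npz',**c);cv2.imwrite('pics/w6.png',c['img'][:,:,::-1])"
```

```text
t 15.65 tcp [463.2 192.6 221.6] q7 -0.69 yaw(tool-90) -136.2 rho 126.1 off -48.8 F [-1.1 -0.3  0.2] Fpush -0.5 Mz 0.0 open 0.3
shift tool [169.5  63.8 104.2] turn z -122.2
```

View pics/w6.png

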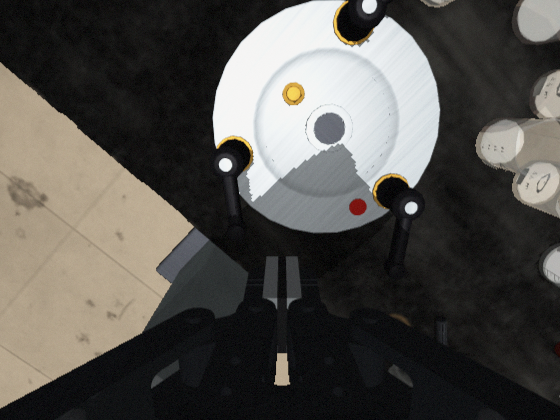

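Lever b: hub (226,165), knob (236,222). Lever a: hub (411,207), knob (396,267). Checking both angles while turning back for c.

```bash
python3 - <<'E'
from h import *
c=np.load('pics/w6.npz')
for k,h,n in (('a',(411,207),(396,267)),('b',(226,165),(236,222))):
    H=ray(c,h,139)[:2];N=ray(c,n,137)[:2];d=N-H;e=N-np.array(AX[k]);print(k,H,N,np.degrees(np.arctan2(d[1],d[0])),np.degrees(np.arctan2(e[1],e[0])),np.hypot(*d))
E
```

```text
a [527.23025844 135.87852654] [491.56469139 108.81721116] -142.81052357508491 -143.55735054331944 44.76993927862648
b [463.50279928 242.45384312] [438.59188221 211.97390145] -129.2587467775124 -129.17134542441198 39.364713045208745
```

{"method": "arm_command", "body": {
  "series": [
    [[0,0,0,0,0,-8.5,1],[0,0,0,0,0,-8.5,1],[0,0,0,0,0,-8.5,1],[0,0,0,0,0,-8.5,1],[0,0,0,0,0,-8.5,1],[0,0,0,0,0,-8.5,1],[0,0,0,0,0,-8.5,1],[0,0,0,0,0,-8.5,1]]
  ]
}}

```text
t: 16.5
eef_pos: [462.1, 192.3, 218.4]
tool_rot: [0.558, 0.83, -0.001, -0.001]
ft_force: [-0.1, -0.7, -0.6]
opening: -0.1
grasp_force: 0.0
```

{"method": "arm_command", "body": {
  "series": [
    [[0,0,0,0,0,-8.5,1],[0,0,0,0,0,-8.5,1],[0,0,0,0,0,-8.5,1],[0,0,0,0,0,-8.5,1],[0,0,0,0,0,-8.5,1],[0,0,0,0,0,-8.5,1],[0,0,0,0,0,-3,1],[0,0,0,0,0,0,1]]
  ]
}}

```text
t: 17.3
eef_pos: [462.1, 192.2, 218.5]
tool_rot: [0.123, 0.992, 0.0, -0.001]
ft_force: [0.5, -0.4, -0.3]
opening: -0.1
grasp_force: 0.0
```

```bash
python3 -c "
from h import *
from workcell import r
rep(r.get_state(),'c',-13)"
```

```text
t 17.3 tcp [462.1 192.2 218.5] q7 0.87 yaw(tool-90) -14.2 rho -109.2 off -81.7 F [ 0.5 -0.4 -0.3] Fpush -0.2 Mz -0.02 open -0.1
shift tool [-144.8  111.5  100.2] turn z -1.2
```

Lever b stands at about -130°, roughly 82–91° past snug. On to c.

{"method": "arm_command", "body": {
  "series": [
    [[-29,22.4,0,0,0,-1.2,1],[-29,22.4,0,0,0,0,1],[-29,22.4,0,0,0,0,1],[-29,22.4,0,0,0,0,1],[-29,22.4,0,0,0,0,1],[0,0,34,0,0,0,1],[0,0,34,0,0,0,1],[0,0,0,0,0,0,1]]
  ]
}}

```text
t: 18.1
eef_pos: [627.1, 267.4, 146.4]
tool_rot: [0.114, 0.993, -0.002, -0.004]
ft_force: [-0.9, -0.5, 0.4]
opening: 0.2
grasp_force: 0.0
```

```bash
python3 -c "
from h import *
from workcell import r
rep(r.get_state(),'c',-13,36,22)"
```

```text
t 18.1 tcp [627.1 267.4 146.4] q7 0.89 yaw(tool-90) -13.1 rho 32.9 off 31.0 F [-0.9 -0.5  0.4] Fpush -0.7 Mz 0.0 open 0.2
shift tool [-3.2 -8.8 28.4] turn z -0.1
```

{"method": "arm_command", "body": {
  "series": [
    [[-3,0,14,0,0,0,1],[0,0,14,0,0,0,1],[0,-4,0,0,0,0,1],[0,-5,0,0,0,0,1]]
  ]
}}

```text
t: 18.5
eef_pos: [630.2, 258.3, 123.7]
tool_rot: [0.113, 0.994, 0.0, 0.0]
ft_force: [0.6, -0.5, -0.4]
opening: -0.3
grasp_force: 0.0
```

{"method": "arm_command", "body": {
  "series": [
    [[-1.7,-3.2,0,0,0,5,1],[-1.7,-3.2,0,0,0,5,1]]
  ]
}}

```text
t: 18.7
eef_pos: [632.1, 251.1, 124.4]
tool_rot: [0.201, 0.98, 0.001, 0.001]
ft_force: [1.0, 0.4, 0.4]
opening: 0.0
grasp_force: 0.5
```

{"method": "arm_command", "body": {
  "series": [
    [[-1.7,-3.2,0,0,0,5,1],[-1.7,-3.2,0,0,0,5,1]]
  ]
}}

```text
t: 18.9
eef_pos: [632.5, 244.0, 124.5]
tool_rot: [0.286, 0.958, 0.001, 0.001]
ft_force: [0.3, 1.0, 0.2]
opening: -0.2
grasp_force: 0.5
```

{"method": "arm_command", "body": {
  "series": [
    [[-1.7,-3.2,0,0,0,5,1],[-1.7,-3.2,0,0,0,5,1]]
  ]
}}

```text
t: 19.1
eef_pos: [631.5, 236.8, 124.5]
tool_rot: [0.369, 0.93, 0.001, 0.001]
ft_force: [1.6, 1.3, 0.3]
opening: -0.3
grasp_force: 0.5
```

{"method": "arm_command", "body": {
  "series": [
    [[-1.7,-3.2,0,0,0,5,1],[-1.7,-3.2,0,0,0,5,1]]
  ]
}}

```text
t: 19.3
eef_pos: [629.7, 230.2, 124.6]
tool_rot: [0.448, 0.894, 0.001, 0.001]
ft_force: [7.0, 8.1, -1.0]
opening: -0.0
grasp_force: 5.3
```

```bash
python3 -c "
from h import *
from workcell import r
rep(r.get_state(),'c')"
```

```text
t 19.3 tcp [629.7 230.2 124.6] q7 0.38 yaw(tool-90) -53.2 rho 36.5 off 24.7 F [ 7.   8.1 -1. ] Fpush 10.5 Mz 0.09 open -0.0
```

Lever c came snug at tool yaw about -48 ± 4°. Driving on 78°, then checking.

{"method": "arm_command", "body": {
  "series": [
    [[-2.1,-3.9,1,0,0,6,1],[-2.1,-3.9,1,0,0,6,1],[-2.1,-3.9,1,0,0,6,1],[-2.1,-3.9,0,0,0,6,1],[-2.1,-3.9,0,0,0,6,1],[-2.1,-3.9,0,0,0,6,1]]
  ]
}}

```text
t: 19.9
eef_pos: [614.1, 210.5, 122.4]
tool_rot: [0.703, 0.712, 0.003, 0.001]
ft_force: [10.1, 4.0, 3.9]
opening: -0.3
grasp_force: 4.8
```

```bash
python3 -c "
from h import *
from workcell import r
rep(r.get_state(),'c')"
```

```text
t 19.9 tcp [614.1 210.5 122.4] q7 -0.09 yaw(tool-90) -89.3 rho 34.5 off 25.6 F [10.1  4.   3.9] Fpush 10.2 Mz 0.03 open -0.3
```

{"method": "arm_command", "body": {
  "series": [
    [[-2.1,-3.9,0,0,0,6,1],[-2.1,-3.9,0,0,0,6,1],[-2.1,-3.9,0,0,0,6,1],[-2.1,-3.9,0,0,0,6,1],[-2.1,-3.9,0,0,0,6,1],[-2.1,-3.9,0,0,0,6,1],[-2.1,-3.9,0,0,0,6,1],[0,0,0,0,0,0,1]]
  ]
}}

```text
t: 20.7
eef_pos: [583.8, 203.5, 122.0]
tool_rot: [0.911, 0.412, 0.002, 0.001]
ft_force: [5.9, -3.4, 4.1]
opening: 0.1
grasp_force: 3.8
```

```bash
python3 -c "
from h import *
from workcell import r
rep(r.get_state(),'c')"
```

```text
t 20.7 tcp [583.8 203.5 122. ] q7 -0.63 yaw(tool-90) -131.3 rho 33.8 off 24.0 F [ 5.9 -3.4  4.1] Fpush 6.6 Mz 0.04 open 0.1
```

{"method": "arm_command", "body": {
  "series": [
    [[-1.6,-2.9,0,0,0,4.5,1],[-1.6,-2.9,0,0,0,4.5,1],[0,0,0,0,0,0,1],[0,0,0,0,0,0,1],[0,6,0,0,0,0,1],[0,8,0,0,0,0,1],[0,0,0,0,0,0,1]]
  ]
}}

```text
t: 21.4
eef_pos: [585.6, 193.7, 120.6]
tool_rot: [0.94, 0.341, 0.0, 0.0]
ft_force: [0.0, 0.3, -0.2]
opening: 0.2
grasp_force: 0.0
```

{"method": "arm_command", "body": {
  "series": [
    [[0,0,-40,0,0,0,1],[0,0,-40,0,0,0,1],[0,0,-20,0,0,0,1],[0,0,0,0,0,0,1]]
  ]
}}

```text
t: 21.8
eef_pos: [585.8, 195.1, 223.0]
tool_rot: [0.94, 0.342, 0.002, -0.0]
ft_force: [-0.2, 0.4, -0.6]
opening: -0.5
grasp_force: 0.0
```

```bash
python3 - <<'E'
from h import *
from workcell import r
s=r.get_state();rep(s,'c')
c=r.camera('wrist');np.savez('pics/w7.npz',**c);cv2.imwrite('pics/w7.png',c['img'][:,:,::-1])
# brightness of image along arcs at arm radius (z 137) for candidate yaws: dark arm on white cover
g=cv2.GaussianBlur(c['img'],(3,3),0).astype(int).sum(2)
for k in 'abc':
    A=np.array(AX[k]);o=[]
    for a in range(-170,-100,5):
        v=[]
        for R,z in ((24,132),(32,134),(40,136),(46,137)):
            u,w=proj(c,[A[0]+R*np.cos(np.radians(a)),A[1]+R*np.sin(np.radians(a)),z])
            v.append(g[int(round(w)),int(round(u))] if 0<=u<560 and 0<=w<420 else -1)
        o.append((a,v))
    print(k,o)
E
```

```text
t 21.8 tcp [585.8 195.1 223. ] q7 -0.81 yaw(tool-90) -140.0 rho 33.5 off 36.6 F [-0.2  0.4 -0.6] Fpush -0.4 Mz 0.02 open -0.5
a [(-170, [np.int64(64), np.int64(71), np.int64(48), np.int64(46)]), (-165, [np.int64(88), np.int64(56), np.int64(72), np.int64(51)]), (-160, [np.int64(87), np.int64(84), np.int64(63), np.int64(50)]), (-155, [np.int64(85), np.int64(56), np.int64(77), np.int64(95)]), (-150, [np.int64(65), np.int64(48), np.int64(41), np.int64(33)]), (-145, [np.int64(70), np.int64(62), np.int64(56), np.int64(59)]), (-140, [np.int64(62), np.int64(76), np.int64(70), np.int64(53)]), (-135, [np.int64(43), np.int64(47), np.int64(52), np.int64(53)]), (-130, [np.int64(53), np.int64(48), np.int64(51), np.int64(51)]), (-125, [np.int64(52), np.int64(56), np.int64(50), np.int64(53)]), (-120, [np.int64(56), np.int64(54), np.int64(52), np.int64(50)]), (-115, [np.int64(51), np.int64(54), np.int64(53), np.int64(52)]), (-110, [np.int64(52), np.int64(53), np.int64(55), np.int64(49)]), (-105, [np.int64(49), np.int64(44), np.int64(53), np.int64(68)])]
b [(-170, [np.int64(569), np.int64(562), np.int
[... 1184 characters left out ...]
(646)]), (-150, [np.int64(759), np.int64(758), np.int64(753), np.int64(521)]), (-145, [np.int64(693), np.int64(758), np.int64(755), np.int64(314)]), (-140, [np.int64(115), np.int64(364), np.int64(530), np.int64(353)]), (-135, [np.int64(154), np.int64(109), np.int64(55), np.int64(68)]), (-130, [np.int64(170), np.int64(163), np.int64(71), np.int64(79)]), (-125, [np.int64(82), np.int64(65), np.int64(43), np.int64(44)]), (-120, [np.int64(133), np.int64(501), np.int64(498), np.int64(484)]), (-115, [np.int64(521), np.int64(512), np.int64(511), np.int64(487)]), (-110, [np.int64(521), np.int64(513), np.int64(510), np.int64(491)]), (-105, [np.int64(499), np.int64(521), np.int64(511), np.int64(490)])]
```

All three levers measure about 85–95° past snug: a at -144°, b at -130° and c at -131°. The tool is clear of everything, so I'm handing in.

```bash
python3 -c "
from workcell import r
print(r.close_job())"
```

```text
the job is handed in; nothing more can be done
None
```

The job is handed in at about 22 s: levers a, b and c were each turned clockwise in that order to an estimated 85–95° past snug and let go, but the hand-in returned no verdict.

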